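Push the long palette past the post into its bay

TASK

Put the long white palette away into the low aluminium bay, only by gently pushing it along the bench with the fingertips: take one end in past the steel post so that it goes behind the post, then swing the other end in, until the palette lies inside the bay, fully home along its back wall. Do not pick the palette up or tip it, leave the jars and other things where they stand, and let go at the end.

Things in the scene. Friction and masses are not known exactly. Their poses are not given: they have to be found in the camera images.
- palette_center (a point): centre (11 mm above its underside) of the long white glazed ceramic palette, a loose slab 200 x 40 x 22 mm (length along its x, width along its y, height along z), about 0.2 to 0.45 kg, lying flat on the bench in front of the bay. Its two ends are alike, with flat end faces and flat sides. Its yaw is the direction of its x axis, from end b to end a. It slides on the bench with plain dry friction
- palette_end_a (a point): centre of the palette's end face on its +x side, 11 mm above its underside (at the start the end to the robot's left, nearer the post)
- palette_end_b (a point): centre of the palette's end face on its -x side, 11 mm above its underside (at the start the end to the robot's right, farther from the post)
- bay: low three-sided aluminium bay, fixed to the bench, with the bench as its floor: a back wall and two side walls, all 24 mm high and 8 mm thick. Origin on the bench at the middle of its open mouth; its x axis points into the bay (away from the robot), its y axis along the mouth to the left. Inside it is 80 mm deep (back wall's inner face at x = +80 mm) and 270 mm long (side walls' inner faces at y = -135 and +135 mm; they run from the mouth at x = 0 to the back wall)
- post: fixed upright round steel post, 19 mm in diameter and 45 mm tall, just outside the mouth of the bay, left of its middle: its axis is 10 mm in front of the mouth and 37 to 53 mm left of the mouth's middle, so that the way between it and the right side wall is shorter than the palette, and the space behind it, to the back wall, is 80 mm. Origin on the bench on its axis, axes parallel to the bay's
- jar1: round white-labelled plastic jar with a white lid, 36 mm in diameter and 42 mm tall, standing; origin at the centre of its underside; a bystander
- jar2: round white-labelled plastic jar with a white lid, 36 mm in diameter and 42 mm tall, standing; origin at the centre of its underside; a bystander
- jar3: round white-labelled plastic jar with a white lid, 36 mm in diameter and 42 mm tall, standing; origin at the centre of its underside; a bystander
- model: plaster dental model on a round plinth, 68 mm across and 51 mm tall; origin at the centre of its underside; a bystander, right of the bay
- tumbler: glass tumbler holding tweezers, 70 mm across, 155 mm tall; origin at the centre of its underside; a bystander, to the left
- brush: slim black modelling brush lying flat, about 170 mm long and 8 mm thick, origin near its middle, on the right of the bench; a bystander

How it is judged:
On the way:
1. one end of the palette is behind the post while its other end is still outside the bay (((x of palette_end_a in the frame of bay above 0.01 m and y of palette_end_a in the frame of post above 0.008 m and x of palette_end_b in the frame of bay below -0.02 m) or (x of palette_end_b in the frame of bay above 0.01 m and y of palette_end_b in the frame of post above 0.008 m and x of palette_end_a in the frame of bay below -0.02 m))), for 0.05 s.
At the end, for the whole second after the job is handed in: The palette lies flat on the bench inside the bay, both ends between the side walls, within 10 mm of the back wall at its middle and within 4 degrees of parallel to it (x of palette_center in the frame of bay between 0.05 and 0.068 m and angle between the x axis of palette_end_a and the y axis of bay, either way round below 0.07 rad and y of palette_end_a in the frame of bay between -0.136 and 0.136 m and y of palette_end_b in the frame of bay between -0.136 and 0.136 m and height (world z) of palette_center below 0.015 m and angle between palette_center's own z axis and vertical below 0.05 rad); the robot touches nothing.
It fails at once if the palette is lifted or tipped (height (world z) of palette_center above 0.02 m or height (world z) of any of palette_end_a, palette_end_b above 0.026 m or angle between palette_center's own z axis and vertical above 0.15 rad).
It fails at once if the palette is shoved or squeezed hard (more than 60 N) (contact force between the fingers and palette above 60 N).
It fails at once if a bystander is moved by more than 20 mm (distance of any of jar1, jar2, jar3, model, tumbler, brush from where it was at the start of the episode above 0.02 m).
It also fails if it takes over 72 s, if anything falls off the work surface, if the arm or the gripper's body presses on something with over 40 N, if the wrist force passes 120 N, or if a joint passes its speed limit or range.

ROBOT

A 6-joint arm with a two-finger parallel gripper is mounted at the origin on the work surface. World frame = base frame: x ahead of the robot, y to its left, z up, the work surface at z = 0. Lengths are in m, angles in rad, forces in N, time in s.
With the tool pointing down it reaches from about 0.275 to 0.725 m from the base axis. Payload 5.6 kg.
Tool frame: the origin (TCP) lies where the fingers leave the gripper's body, on its centre line; the fingertips stand 73 mm ahead of it and the grasp point (between the pads) lies 54 mm ahead of it; z points along the fingers, y is the line along which they close (so a half turn about z gives the same grasp; the last joint's range is limited). The gripper opens to 85 mm and grips with 20 to 120 N. Pads are 22 mm wide; open, the fingers measure 114 mm over their backs; the gripper's body (76 mm by 85 mm) begins 54 mm behind the grasp point. The pads swing forward as they close: fully open they stand 13 mm farther back than shut.
Start: joints at [-0.926, 0.255, 0.108, 0, -1.424, -0.285], TCP at [0.194, -0.515, 0.304] pointing down, gripper open.
Joint ranges: [-2.95, 2.95], [-1.21, 1.97], [-1.09, 1.5], [-2.87, 1.71], [-2.94, -0.07], [-3.05, 3.05]. Speed limits (rad/s): [2.57, 2.57, 3.14, 3.14, 3.14, 3.14].

INTERFACE

Orientations are given as a rotation vector (axis times angle).
In Python, from plant import ctrl gives the robot as it stands.
- The arm moves only by the tool step_arm, never from a script. Its argument "steps" is a list that holds one entry, the list of rows, each a list of 5 numbers: the shift along the tool's x, y, z in m, then the turn about the tool's z in rad, then the opening in per cent of the stroke, from 0 (shut) to 100 (fully open). In form: [[[x, y, z, spin, grip], ...]]. A call has exactly 8 rows; each row is the pose to reach, as a shift and turn from the pose commanded when the call began, along the tool's axes at that moment; what a row does not reach only later rows make up. A row lasts 1/10 s, in which the tool goes at most 50 mm and 8.59 degrees, less where a joint would pass 70% of its speed; a pose out of reach is approached as far as the arm can. A call with a gripper value outside its range is refused whole. The fingers move at their own pace and stop on an object; "newtons" is the grip in N (left out, the last holds). Time passes only in rows, so rows that repeat a pose let the fingers close, or fill a call up. It gives the time, the measured TCP pose, the force, the opening and the grip force at its end, in the units of the state.
- ctrl.sense(): the state, without advancing time (a new reading comes with each control period).
- ctrl.capture(name): name is "scene" or "top" or "wrist"; returns a dict with "frame" (400x640x3 uint8, red, green, blue), "vfov" (degrees; the focal length in pixels is half the picture's height over the tangent of half this angle, whatever the lens; pixels are square), "cx", "cy" (the principal point, pixels), "cam_to_world" (4x4, takes a point from camera to world coordinates). Camera axes: x right, y up, looking along -z (the intrinsics and any distortion apply to the point x, -y, -z); pixel columns grow to the right and rows downward; lengths in m; the calibration is good to about 2 mm. A picture is of the moment at which its call begins. There is no depth.
- ctrl.finish_job(): hands the job in; it is judged then, once.
The state is a dict: "clock": time; "joints": joint angles; "qvel": joint speeds; "joint_efforts": joint torques, N m; "eef_pos": TCP position; "eef_rot": TCP orientation; "wrist_force": force on the tool from outside, world axes, zero at the start; "moment": the same for the moment, N m; "finger_gap": finger opening in m; "gripper_force": force on a finger pad.
Only numpy, scipy, OpenCV 4.12 (cv2) and the standard library are available. Lean on these libraries where they do the work, as an engineer would, in place of code of your own. Each camera call takes 0.05 s, during which the arm holds its last target. There are 200 camera calls.

## Working session

There is one attempt and no reset: what is moved stays moved. The work goes in short steps, Python scripts to look and compute and a tool call to move; the robot and the scene stay as the last step left them, time stands still between calls to the robot, and variables do not carry over. Pictures are saved under pics/ and viewed, at most 10 in all, crops included, and the job is handed in when it is done.

Besides the shell and the picture viewer there is one more tool, called after "Call:" as name(argument=value, ...), one argument or row to a line, values as JSON. step_arm: Moves the arm, as the interface text tells. Its arguments: {"type":"object","properties":{"steps":{"type":"array","items":{"type":"array","items":{"type":"array","items":{"type":"number"}}}},"newtons":{"type":"number"}},"required":["steps"]}

```bash
mkdir -p pics; ls; python3 - <<'E'
from plant import ctrl
import cv2,numpy as np
for n in ("top","scene"):
    c=ctrl.capture(n); cv2.imwrite(f"pics/{n}0.png",c["frame"][:,:,::-1]); print(n,{k:v for k,v in c.items() if k!="frame"})
print(ctrl.sense())
E
```

```text
pics
top {'vfov': 50.98103144086599, 'cx': 319.38480208510293, 'cy': 198.59334242309154, 'cam_to_world': array([[-0.00897989,  0.99073172, -0.13553601,  0.45464703],
       [-0.99995816, -0.00866056,  0.0029455 ,  0.02595483],
       [ 0.00174439,  0.13555679,  0.99076804,  1.19601044],
       [ 0.        ,  0.        ,  0.        ,  1.        ]])}
scene {'vfov': 47.54999088247744, 'cx': 318.69412513187376, 'cy': 197.02406965997807, 'cam_to_world': array([[-0.62019408, -0.66354705,  0.41840723,  1.0619694 ],
       [ 0.7843456 , -0.53317419,  0.31706033,  0.37449445],
       [ 0.01269949,  0.52481482,  0.85112169,  0.98912549],
       [ 0.        ,  0.        ,  0.        ,  1.        ]])}
{'clock': 0.1, 'joints': array([-9.26406844e-01,  2.55659154e-01,  1.07135747e-01, -3.72971779e-04,
       -1.42388905e+00, -2.84600636e-01]), 'qvel': array([-3.95766607e-04, -5.59185736e-04,  2.48101779e-03,  3.42181553e-03,
       -6.12128179e-05,  1.62539722e-03]), 'joint_efforts': array([-1.12250600e-03, -3.87607205e+01,  2.38473988e+01,  5.37787065e+00,
       -3.83232662e-03, -2.56692476e-05]), 'eef_pos': array([ 0.19357499, -0.51447402,  0.30310947]), 'eef_rot': array([ 5.61956139e-01, -3.09052211e+00, -2.52891334e-03]), 'wrist_force': array([-0.91658735,  0.90919667, -0.30744725]), 'moment': array([-0.04272287,  0.02719892,  0.01622749]), 'gripper_force': 0.0, 'finger_gap': 0.08533241493512496}
```

View pics/top0.png

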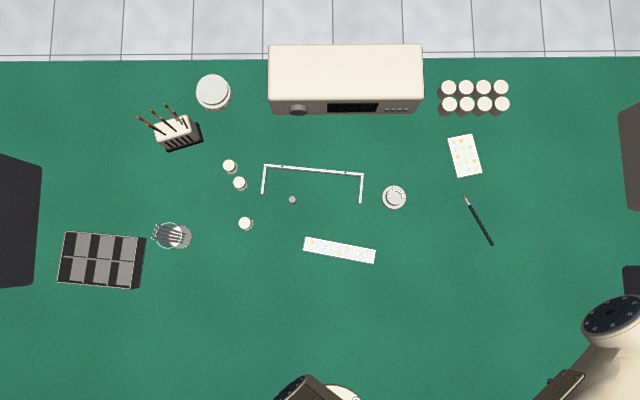

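View pics/scene0.png

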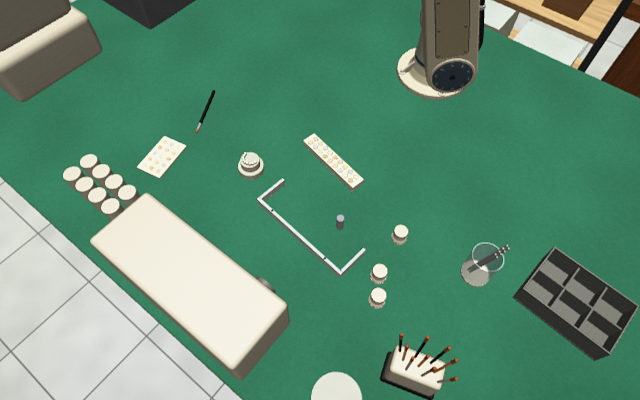

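```bash
cat > h.py <<'E'
import numpy as np,cv2
from plant import ctrl
def cam(n):
    c=ctrl.capture(n); return c
def ray(c,u,v):
    f=200/np.tan(np.radians(c["vfov"])/2); T=c["cam_to_world"]
    return T[:3,3],T[:3,:3]@np.array([(u-c["cx"])/f,-(v-c["cy"])/f,-1])
def at(c,u,v,z):
    o,d=ray(c,u,v); return (o+d*(z-o[2])/d[2])[:2]
def tri(r1,r2):
    (o1,d1),(o2,d2)=r1,r2
    s=np.linalg.lstsq(np.c_[d1,-d2],o2-o1,rcond=None)[0]
    a,b=o1+s[0]*d1,o2+s[1]*d2; return (a+b)/2,np.linalg.norm(a-b)
def proj(c,p):
    f=200/np.tan(np.radians(c["vfov"])/2); T=c["cam_to_world"]
    q=T[:3,:3].T@(np.asarray(p)-T[:3,3]); return c["cx"]-f*q[0]/q[2],c["cy"]+f*q[1]/q[2]
E
python3 - <<'E'
import cv2
a=cv2.imread("pics/top0.png")[140:280,220:420]; cv2.imwrite("pics/topc.png",cv2.resize(a,None,fx=4,fy=4,interpolation=cv2.INTER_CUBIC))
a=cv2.imread("pics/scene0.png")[130:280,235:435]; cv2.imwrite("pics/scenec.png",cv2.resize(a,None,fx=4,fy=4,interpolation=cv2.INTER_CUBIC))
E
```

```text
(no output)
```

View pics/topc.png

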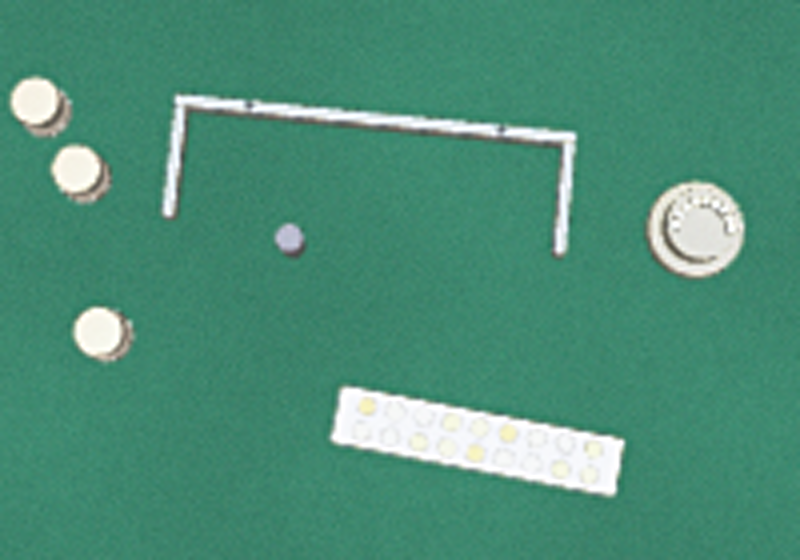

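View pics/scenec.png

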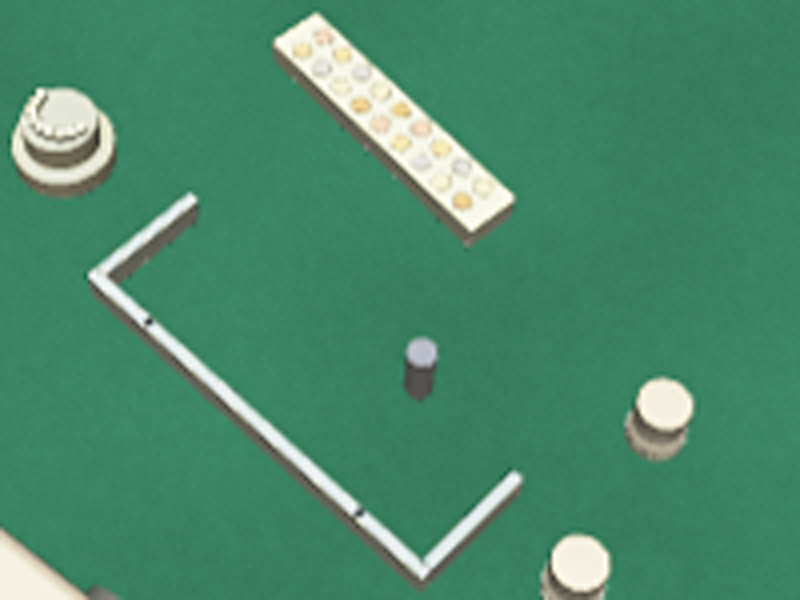

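```bash
python3 - <<'E'
from h import *
t=cam("top"); s=cam("scene")
P={"fl":((343,387),(470,235)),"fr":((624,438),(275,42)),"nr":((616,496),(317,13)),"nl":((331,441),(514,198)),"post":((290,237),(422,350)),
"bl":((177,96),(421,577)),"br":((576,133),(90,273)),"ml":((169,214),(516,475)),"mr":((560,253),(193,198))}
Z=dict(fl=.022,fr=.022,nr=.022,nl=.022,post=.045,bl=.024,br=.024,ml=.024,mr=.024)
for k,(a,b) in P.items():
    ua=(a[0]-1.5)/4+220,(a[1]-1.5)/4+140; ub=(b[0]-1.5)/4+235,(b[1]-1.5)/4+130
    p,e=tri(ray(t,*ua),ray(s,*ub)); print(k,p.round(4),round(e,4),"top@z",at(t,*ua,Z[k]).round(4),"scene@z",at(s,*ub,Z[k]).round(4))
for k,u in dict(j1=(36,102),j2=(78,169),j3=(100,332)).items(): print(k,at(t,(u[0]-1.5)/4+220,(u[1]-1.5)/4+140,.042))
print("model",at(t,(696-1.5)/4+220,(230-1.5)/4+140,.04))
E
```

```text
fl [0.5096 0.0625 0.0158] 0.0004 top@z [0.5092 0.0625] scene@z [0.5132 0.0643]
fr [ 0.4714 -0.1314  0.0227] 0.0026 top@z [ 0.4721 -0.1326] scene@z [ 0.4704 -0.1306]
nr [ 0.432  -0.1256  0.0204] 0.0013 top@z [ 0.4323 -0.126 ] scene@z [ 0.4328 -0.1242]
nl [0.4723 0.0703 0.022 ] 0.0015 top@z [0.4719 0.071 ] scene@z [0.4727 0.0697]
post [0.6115 0.098  0.0479] 0.0005 top@z [0.612 0.098] scene@z [0.61   0.0974]
bl [0.7174 0.1795 0.0236] 0.0011 top@z [0.717  0.1799] scene@z [0.7178 0.1791]
br [ 0.6867 -0.103   0.026 ] 0.002 top@z [ 0.6877 -0.104 ] scene@z [ 0.6855 -0.103 ]
ml [0.6321 0.1845 0.0238] 0.0005 top@z [0.632  0.1847] scene@z [0.6324 0.1844]
mr [ 0.6019 -0.0908  0.0222] 0.0003 top@z [ 0.6018 -0.0908] scene@z [ 0.6027 -0.0898]
j1 [0.70953073 0.27635349]
j2 [0.66156471 0.24609107]
j3 [0.54751275 0.22901856]
model [ 0.61510684 -0.18416996]
```

```bash
cat >> h.py <<'E'
from scipy.spatial.transform import Rotation as Ro
O=np.array([.6155,.0475]); BA=-.108; RB=np.array([[np.cos(BA),-np.sin(BA)],[np.sin(BA),np.cos(BA)]])
def w2b(p): return RB.T@(np.asarray(p)-O)
def b2w(p): return O+RB@np.asarray(p)
def go(xy,z,yaw):
    "shift to put TCP at world xy,z with tool y at world angle yaw (mod pi)"
    s=ctrl.sense(); R=Ro.from_rotvec(s["eef_rot"]).as_matrix()
    d=R.T@(np.r_[xy,z]-s["eef_pos"]); y0=np.arctan2(R[1,1],R[0,1])
    dy=(yaw-y0+np.pi/2)%np.pi-np.pi/2
    print("shift",d.round(4),"spin",round(-dy,3),"j6",s["joints"][5].round(2),"tcp bay",(w2b(s["eef_pos"][:2])*1e3).round(1),"z",s["eef_pos"][2].round(4),"F",s["wrist_force"].round(1),"t",s["clock"])
E
python3 - <<'E'
from h import *
go((.4285,.0594),.14,np.arctan2(.981,.195))
E
```

```text
shift [-0.4219  0.4544  0.1638] spin 0.556 j6 -0.28 tcp bay [-358.8 -604.3] z 0.3033 F [ 0.9  0.5 -0.7] t 0.2
```

Call:
step_arm(
  steps=[
    [[-0.05,0.055,0.02,0.1,0],[-0.1,0.11,0.04,0.2,0],[-0.14,0.155,0.06,0.3,0],[-0.18,0.2,0.08,0.35,0],[-0.22,0.24,0.1,0.4,0],[-0.25,0.275,0.11,0.45,0],[-0.28,0.31,0.12,0.5,0],[-0.31,0.34,0.13,0.5,0]],
  ],
)

```text
clock: 1.0
eef_pos: [0.3355, -0.1558, 0.1929]
eef_rot: [0.223, 3.133, 0.0]
wrist_force: [2.9, -0.0, -0.5]
finger_gap: -0.0002
gripper_force: 0.0
```

```bash
python3 - <<'E'
from h import *
go((.4285,.0594),.14,np.arctan2(.981,.195))
E
```

```text
shift [-0.0616  0.2262  0.053 ] spin 0.054 j6 -1.71 tcp bay [-256.5 -232.3] z 0.1929 F [ 2.9 -0.  -0.5] t 1.0
```

Call:
step_arm(
  steps=[
    [[-0.015,0.045,0.01,0.05,0],[-0.025,0.09,0.02,0.05,0],[-0.04,0.135,0.03,0.05,0],[-0.05,0.18,0.04,0.05,0],[-0.062,0.226,0.053,0.05,0],[-0.062,0.226,0.075,0.05,0],[-0.062,0.226,0.1,0.05,0],[-0.062,0.226,0.107,0.05,0]],
  ],
)

```text
clock: 1.8
eef_pos: [0.4269, 0.0572, 0.084]
eef_rot: [-0.298, -3.123, 0.003]
wrist_force: [-0.1, -0.1, 0.4]
finger_gap: 0.0
gripper_force: 0.0
```

```bash
python3 - <<'E'
from h import *
go((.4285,.0594),.08,np.arctan2(.981,.195))
c=cam("scene"); cv2.imwrite("pics/s1.png",cv2.resize(c["frame"][60:260,230:480,::-1],None,fx=3,fy=3,interpolation=cv2.INTER_CUBIC))
E
```

```text
shift [-0.0012  0.0024  0.004 ] spin 0.006 j6 -2.26 tcp bay [-188.5  -10.6] z 0.084 F [-0.1 -0.1  0.4] t 1.8
```

View pics/s1.png

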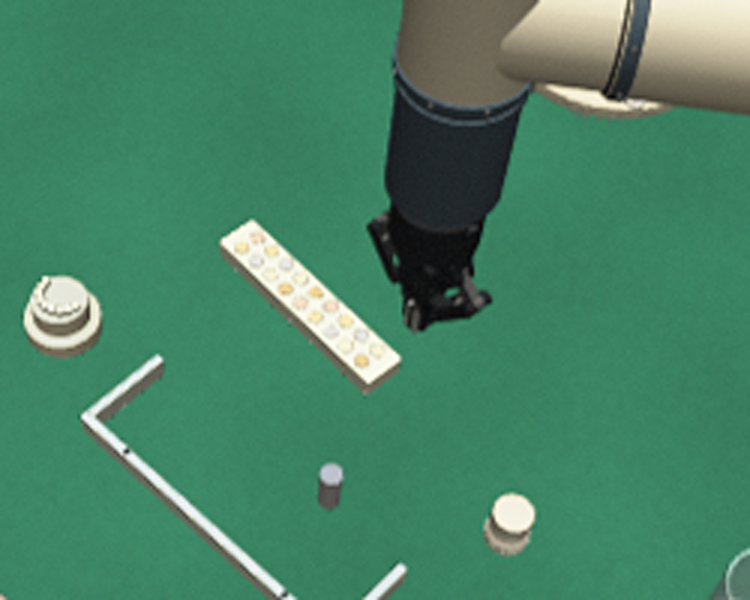

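Call:
step_arm(
  steps=[
    [[-0.015,0.0,0.003,0,0],[-0.026,0.0,0.003,0,0],[-0.033,0.0,0.003,0,0],[-0.04,0.0,0.003,0,0],[-0.047,0.0,0.003,0,0],[-0.054,0.0,0.003,0,0],[-0.061,0.0,0.003,0,0],[-0.067,0.0,0.003,0,0]],
  ],
)

```text
clock: 2.65
eef_pos: [0.4947, 0.0447, 0.0832]
eef_rot: [-0.298, -3.127, 0.0]
wrist_force: [-2.3, -0.2, 0.7]
finger_gap: 0.0002
gripper_force: 0.8
```

```bash
cat >> h.py <<'E'
def mask(c):
    f=c["frame"].astype(int); return ((f.min(2)>150)).astype(np.uint8)
def palette(guess=None):
    "fit the palette's top rectangle (bay frame, mm) to both masks: each top-face pixel white; maximise IoU-ish"
    cs=[cam("top"),cam("scene")]; ms=[mask(c) for c in cs]
    from scipy.optimize import minimize
    g=np.stack(np.meshgrid(np.arange(-96,97,4),np.arange(-17,18,3.4)),-1).reshape(-1,2)
    e=np.r_[[(x,s*27) for x in range(-96,97,4) for s in(-1,1)],[(s*107,y) for y in range(-18,19,3) for s in(-1,1)]]
    bl=[cv2.GaussianBlur(m.astype(np.float32),(3,3),0) for m in ms]
    def samp(q,pts,wt):
        th=q[2]; u=np.array([np.sin(th),np.cos(th)]); n=np.array([np.cos(th),-np.sin(th)])
        P=q[:2]+pts[:,:1]*u+pts[:,1:]*n; W=O+(P/1e3)@RB.T; out=[]
        for c,b in zip(cs,bl):
            f=200/np.tan(np.radians(c["vfov"])/2); T=c["cam_to_world"]
            Q=(np.c_[W,np.full(len(W),.022)]-T[:3,3])@T[:3,:3]
            out.append(cv2.remap(b,(c["cx"]-f*Q[:,0]/Q[:,2]).astype(np.float32)[None],(c["cy"]+f*Q[:,1]/Q[:,2]).astype(np.float32)[None],cv2.INTER_LINEAR).mean())
        return np.array(out)
    cost=lambda q:-(samp(q,g,1)-.5*samp(q,e,1)).sum()
    best=min((minimize(cost,np.array(guess)+d,method="Nelder-Mead",options=dict(initial_simplex=np.array(guess)+d+np.array([[0,0,0],[12,0,0],[0,12,0],[0,0,.15]]),xatol=.05,fatol=1e-4)) for d in np.array([[0,0,0],[8,8,.1],[-8,8,-.1],[8,-8,-.1],[-8,-8,.1]])),key=lambda r:r.fun)
    q=best.x; u=np.array([np.sin(q[2]),np.cos(q[2])])*100
    print("centre",q[:2].round(1),"theta deg",np.degrees(q[2]).round(1),"a",(q[:2]+u).round(1),"b",(q[:2]-u).round(1),"in",samp(q,g,1).round(2),"out",samp(q,e,1).round(2)); return q
E
python3 - <<'E'
from h import *
s=ctrl.sense(); print(w2b(s["eef_pos"][:2])*1e3,s["eef_pos"],s["wrist_force"])
palette((-115,-95,.4))
E
```

```text
[-119.79278127  -15.85431765] [0.49469623 0.04465054 0.08323627] [-2.32677386 -0.21882835  0.67975571]
centre [-117.5  -99. ] theta deg 23.2 a [-78.2  -7. ] b [-156.9 -190.9] in [0.66 0.95] out [0.05 0.  ]
```

Call:
step_arm(
  steps=[
    [[-0.005,-0.001,0.002,0,0],[-0.011,-0.002,0.002,0,0],[-0.017,-0.004,0.002,0,0],[-0.023,-0.006,0.002,0,0],[-0.029,-0.009,0.002,0,0],[-0.035,-0.012,0.002,0,0],[-0.04,-0.015,0.002,0,0],[-0.04,-0.015,0.002,0,0]],
  ],
)

```text
clock: 3.55
eef_pos: [0.5313, 0.022, 0.0813]
eef_rot: [0.299, 3.127, -0.0]
wrist_force: [-0.4, -0.0, -0.3]
finger_gap: -0.0001
gripper_force: 0.0
```

```bash
python3 - <<'E'
from h import *
s=ctrl.sense(); print(w2b(s["eef_pos"][:2])*1e3,s["eef_pos"],s["wrist_force"])
palette((-105,-105,.75))
E
```

```text
[-80.9176099 -34.446198 ] [0.53134088 0.02197662 0.08130002] [-0.40197399 -0.04672577 -0.28898058]
centre [-100.7 -110.9] theta deg 41.9 a [-33.9 -36.5] b [-167.5 -185.3] in [0.65 0.65] out [0.06 0.  ]
```

```bash
python3 - <<'E'
from h import *
go(b2w((-.1975,-.2188)),.13,np.radians(-48.1))
E
```

```text
shift [ 0.1004 -0.1936 -0.0487] spin -0.922 j6 -2.1 tcp bay [-81.5 -34.2] z 0.0813 F [-0.  -0.1 -0.5] t 3.65
```

Call:
step_arm(
  steps=[
    [[0.015,0.0,-0.02,-0.0,0],[0.03,-0.02,-0.045,-0.13,0],[0.045,-0.06,-0.049,-0.27,0],[0.06,-0.1,-0.049,-0.4,10],[0.08,-0.14,-0.049,-0.55,22],[0.1,-0.18,-0.049,-0.7,22],[0.1,-0.194,-0.049,-0.82,22],[0.1,-0.194,-0.049,-0.922,22]],
  ],
)

```text
clock: 4.45
eef_pos: [0.3945, -0.1506, 0.1305]
eef_rot: [-1.128, 2.932, -0.001]
wrist_force: [0.4, 0.6, 0.3]
finger_gap: 0.0188
gripper_force: 0.0
```

```bash
python3 - <<'E'
from h import *
go(b2w((-.1975,-.2188)),.08,np.radians(-48.1)); print(ctrl.sense()["finger_gap"])
palette((-101,-111,.73))
E
```

```text
shift [-0.002   0.0007  0.0505] spin 0.003 j6 -0.85 tcp bay [-198.4 -220.8] z 0.1305 F [0.4 0.6 0.3] t 4.45
0.018787723602080173
centre [-100.  -108.4] theta deg 41.5 a [-33.7 -33.5] b [-166.3 -183.2] in [0.95 0.95] out [0.01 0.01]
```

Call:
step_arm(
  steps=[
    [[-0.005,0.0,0.04,0,22],[-0.015,0.0,0.052,0,22],[-0.03,0.0,0.052,0,22],[-0.038,0.0,0.052,0,22],[-0.046,0.0,0.052,0,22],[-0.056,0.0,0.052,0,22],[-0.066,0.0,0.052,0,22],[-0.076,0.0,0.052,0,22]],
  ],
)

```text
clock: 5.35
eef_pos: [0.4528, -0.098, 0.0788]
eef_rot: [1.124, -2.934, 0.001]
wrist_force: [-2.1, -3.1, 2.8]
finger_gap: 0.019
gripper_force: 2.0
```

```bash
python3 - <<'E'
from h import *
s=ctrl.sense(); print(w2b(s["eef_pos"][:2])*1e3,s["eef_pos"],s["wrist_force"])
palette((-80,-85,.72))
E
```

```text
[-146.07612351 -162.15552837] [ 0.45279619 -0.09796519  0.07875714] [-2.06886837 -3.05863921  2.81635713]
centre [-71.7 -77.2] theta deg 41.5 a [-5.5 -2.3] b [-137.9 -152.2] in [0.91 0.97] out [0.23 0.  ]
```

Call:
step_arm(
  steps=[
    [[-0.01,0.0,0,0,22],[-0.02,0.0,0,0,22],[-0.03,0.0,0,0,22],[-0.04,0.0,0,0,22],[-0.05,0.0,0,0,22],[-0.06,0.0,0,0,22],[-0.07,0.0,0,0,22],[-0.08,0.0,0,0,22]],
  ],
)

```text
clock: 6.25
eef_pos: [0.5125, -0.0442, 0.0783]
eef_rot: [1.124, -2.934, -0.0]
wrist_force: [-1.9, -3.0, 2.8]
finger_gap: 0.0187
gripper_force: 1.4
```

```bash
python3 - <<'E'
from h import *
s=ctrl.sense(); print(w2b(s["eef_pos"][:2])*1e3,s["eef_pos"],s["wrist_force"])
palette((-17,-16,.72))
E
```

```text
[ -92.54516539 -102.29035066] [ 0.51246814 -0.04421891  0.07825462] [-1.93569167 -3.01546443  2.78244029]
centre [-17.2 -16.1] theta deg 42.1 a [49.8 58.2] b [-84.2 -90.3] in [0.86 0.97] out [0.22 0.  ]
```

Call:
step_arm(
  steps=[
    [[-0.006,0.0,0,0,22],[-0.012,0.0,0,0,22],[-0.015,0.0,0,0,22],[-0.015,0.0,0,0,22],[0.01,0.0,0,0,22],[0.03,0.0,0,0,0],[0.03,0.0,-0.03,0,0],[0.03,0.0,-0.06,0,0]],
  ],
)

```text
clock: 7.15
eef_pos: [0.4889, -0.0652, 0.1386]
eef_rot: [1.123, -2.933, -0.001]
wrist_force: [1.1, -0.2, 0.6]
finger_gap: 0.0003
gripper_force: 0.0
```

```bash
python3 - <<'E'
from h import *
q=palette((-9,-7,.73)); th=q[2]; u=np.array([np.sin(th),np.cos(th)]); n=np.array([np.cos(th),-np.sin(th)])
p=q[:2]-75*u-46*n; print(p)
go(b2w(p/1e3),.13,BA+np.pi/2-th)
E
```

```text
centre [-8.2 -6.7] theta deg 41.8 a [58.5 67.8] b [-74.9 -81.2] in [0.92 0.97] out [0.19 0.  ]
[-92.47465289 -31.89441936]
shift [-0.0811  0.0488  0.0129] spin 1.571 j6 -1.03 tcp bay [-110.3 -124.9] z 0.1426 F [-0.7 -0.1  0.1] t 7.25
```

Call:
step_arm(
  steps=[
    [[-0.02,0.012,0.0,-0.14,0],[-0.04,0.024,0,-0.28,0],[-0.06,0.036,0,-0.42,0],[-0.081,0.049,0.01,-0.56,0],[-0.081,0.049,0.01,-0.7,0],[-0.081,0.049,0.01,-0.84,0],[-0.081,0.049,0.01,-0.98,0],[-0.081,0.049,0.01,-1.12,0]],
  ],
)

```text
clock: 8.05
eef_pos: [0.5172, 0.0261, 0.128]
eef_rot: [-2.516, 1.881, -0.0]
wrist_force: [0.5, -0.1, 0.1]
finger_gap: -0.0004
gripper_force: 0.0
```

Call:
step_arm(
  steps=[
    [[0,0,0,-0.14,0],[0,0,0,-0.28,0],[0,0,0,-0.42,0],[0,0,0,-0.45,0],[0,0,0.02,-0.45,0],[0,0,0.04,-0.45,0],[0,0,0.052,-0.45,0],[0,0,0.052,-0.45,0]],
  ],
)

```text
clock: 8.85
eef_pos: [0.5161, 0.0255, 0.0746]
eef_rot: [2.866, -1.282, -0.004]
wrist_force: [-0.4, 0.5, 0.6]
finger_gap: -0.0002
gripper_force: 0.0
```

```bash
python3 - <<'E'
from h import *
q=palette((-8,-7,.73))
for th in (42,35,28,21,14,7,0):
    r=np.radians(th); p=np.array([-10,50])-114*np.array([np.sin(r),np.cos(r)]); print(th,p.round(1)); go(b2w(p/1e3),.079,BA+np.pi/2-r)
E
```

```text
centre [-7.1 -5.8] theta deg 41.5 a [59.2 69. ] b [-73.4 -80.7] in [0.49 0.96] out [0.12 0.01]
42 [-86.3 -34.7]
shift [ 0.0083 -0.0041 -0.0024] spin 0.001 j6 0.38 tcp bay [-95.2 -32.2] z 0.0766 F [ 0.1 -0.2  0.9] t 8.95
35 [-75.4 -43.4]
shift [ 0.0222 -0.0049 -0.0024] spin -0.121 j6 0.38 tcp bay [-95.2 -32.2] z 0.0766 F [ 0.1 -0.2  0.9] t 8.95
28 [-63.5 -50.7]
shift [ 0.0359 -0.0074 -0.0024] spin -0.244 j6 0.38 tcp bay [-95.2 -32.2] z 0.0766 F [ 0.1 -0.2  0.9] t 8.95
21 [-50.9 -56.4]
shift [ 0.0491 -0.0116 -0.0024] spin -0.366 j6 0.38 tcp bay [-95.2 -32.2] z 0.0766 F [ 0.1 -0.2  0.9] t 8.95
14 [-37.6 -60.6]
shift [ 0.0618 -0.0174 -0.0024] spin -0.488 j6 0.38 tcp bay [-95.2 -32.2] z 0.0766 F [ 0.1 -0.2  0.9] t 8.95
7 [-23.9 -63.2]
shift [ 0.0737 -0.0246 -0.0023] spin -0.61 j6 0.38 tcp bay [-95.2 -32.2] z 0.0766 F [ 0.1 -0.2  0.9] t 8.95
0 [-10. -64.]
shift [ 0.0846 -0.0333 -0.0023] spin -0.732 j6 0.38 tcp bay [-95.2 -32.2] z 0.0766 F [ 0.1 -0.2  0.9] t 8.95
```

Call:
step_arm(
  steps=[
    [[0.008,-0.004,-0.001,0,0],[0.015,-0.004,-0.001,-0.06,0],[0.022,-0.005,-0.001,-0.12,0],[0.029,-0.006,-0.001,-0.18,0],[0.036,-0.007,-0.001,-0.24,0],[0.042,-0.009,-0.001,-0.3,0],[0.049,-0.012,-0.001,-0.37,0],[0.049,-0.012,-0.001,-0.37,0]],
  ],
)

```text
clock: 9.75
eef_pos: [0.5602, -0.0032, 0.0781]
eef_rot: [-3.055, 0.731, -0.003]
wrist_force: [0.5, 0.0, 0.8]
finger_gap: 0.0002
gripper_force: 0.0
```

```bash
python3 - <<'E'
from h import *
palette((10,5,.4))
for th in (21,14,7,0):
    r=np.radians(th); p=np.array([-10,50])-114*np.array([np.sin(r),np.cos(r)]); print(th,p.round(1)); go(b2w(p/1e3),.079,BA+np.pi/2-r)
E
```

```text
centre [12.7 -7.6] theta deg 25.8 a [56.3 82.4] b [-30.9 -97.6] in [0.44 0.96] out [0.2  0.01]
21 [-50.9 -56.4]
shift [-0.0003  0.0005 -0.0011] spin 0.002 j6 0.82 tcp bay [-50.4 -56.1] z 0.0779 F [-0.7  0.3  0.5] t 9.85
14 [-37.6 -60.6]
shift [ 0.0136 -0.0003 -0.0011] spin -0.12 j6 0.82 tcp bay [-50.4 -56.1] z 0.0779 F [-0.7  0.3  0.5] t 9.85
7 [-23.9 -63.2]
shift [ 0.0273 -0.0028 -0.0011] spin -0.242 j6 0.82 tcp bay [-50.4 -56.1] z 0.0779 F [-0.7  0.3  0.5] t 9.85
0 [-10. -64.]
shift [ 0.0406 -0.007  -0.0011] spin -0.364 j6 0.82 tcp bay [-50.4 -56.1] z 0.0779 F [-0.7  0.3  0.5] t 9.85
```

Call:
step_arm(
  steps=[
    [[0.007,0.0,0,-0.06,0],[0.014,0.0,0,-0.12,0],[0.021,-0.001,0,-0.18,0],[0.028,-0.003,0,-0.24,0],[0.034,-0.005,0,-0.3,0],[0.041,-0.007,0,-0.36,0],[0.046,-0.009,0,-0.36,0],[0.046,-0.009,0,-0.36,0]],
  ],
)

```text
clock: 10.65
eef_pos: [0.6043, -0.0155, 0.0774]
eef_rot: [-3.137, 0.176, -0.001]
wrist_force: [-0.3, -0.9, 0.6]
finger_gap: -0.0002
gripper_force: 0.0
```

```bash
python3 - <<'E'
from h import *
palette((30,-8,.1))
go(b2w((-.01,-.035)),.079,BA+np.pi/2)
E
```

```text
centre [37.5 -0.9] theta deg 8.1 a [51.6 98.1] b [ 23.3 -99.9] in [0.61 0.97] out [0.55 0.01]
shift [-0.0053 -0.0287 -0.0016] spin -0.003 j6 1.23 tcp bay [ -4.7 -63.8] z 0.0774 F [-0.4 -0.5  0.4] t 10.75
```

Call:
step_arm(
  steps=[
    [[-0.01,0.0,0,0,0],[-0.025,-0.01,0,0,20],[-0.025,-0.03,0,0,50],[-0.025,-0.044,0.003,0,70],[-0.02,-0.044,0.004,0,70],[-0.012,-0.044,0.004,0,70],[-0.005,-0.044,0.004,0,70],[0.0,-0.044,0.004,0,70]],
  ],
)

```text
clock: 11.55
eef_pos: [0.6095, 0.0276, 0.0732]
eef_rot: [3.137, -0.174, 0.0]
wrist_force: [-0.2, -0.5, 0.0]
finger_gap: 0.0599
gripper_force: 0.0
```

Call:
step_arm(
  steps=[
    [[0.005,0,0,0,70],[0.01,0,0,0,70],[0.014,0,0,0,70],[0.018,0,0,0,70],[0.022,0,0,0,70],[0.025,0,0,0,70],[0.025,0,0,0,70],[0.025,0,0,0,70]],
  ],
)

```text
clock: 12.35
eef_pos: [0.6339, 0.0256, 0.0734]
eef_rot: [-3.137, 0.172, -0.002]
wrist_force: [0.2, -1.0, -0.0]
finger_gap: 0.0593
gripper_force: 0.0
```

```bash
python3 - <<'E'
from h import *
palette((52,-3,.03))
go(b2w((.03,-.02)),.075,BA+np.pi/2)
c=cam("scene"); cv2.imwrite("pics/s2.png",cv2.resize(c["frame"][110:290,230:440,::-1],None,fx=3,fy=3,interpolation=cv2.INTER_CUBIC))
E
```

```text
centre [50.3  1.5] theta deg -0.3 a [ 49.7 101.5] b [ 50.9 -98.5] in [0.61 0.94] out [0.36 0.06]
shift [ 0.0095  0.0002 -0.0015] spin -0.002 j6 1.17 tcp bay [ 20.5 -19.8] z 0.0735 F [ 0.2 -0.7  0.6] t 12.45
```

View pics/s2.png

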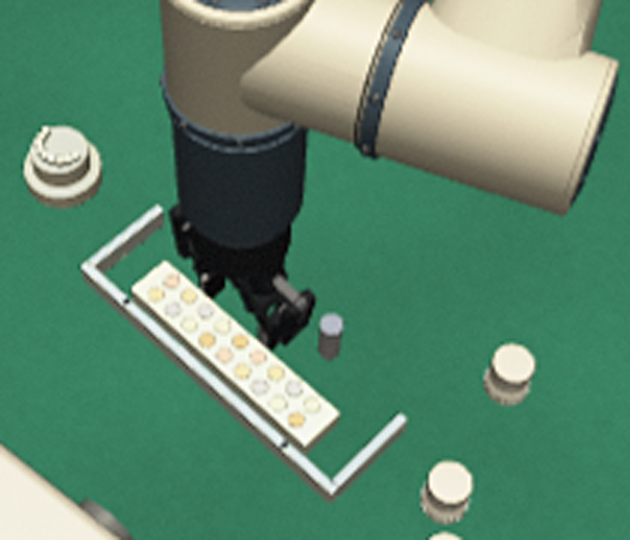

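Call:
step_arm(
  steps=[
    [[0.002,0,0,0,70],[0.004,0,0,0,70],[0.005,0,0,0,70],[0.006,0,0,0,70],[0.007,0,0,0,70],[0.008,0,0,0,70],[0.008,0,0,0,70],[0.008,0,0,0,70]],
  ],
)

```text
clock: 13.3
eef_pos: [0.6414, 0.0245, 0.0732]
eef_rot: [3.137, -0.172, -0.0]
wrist_force: [-4.3, 0.7, 3.2]
finger_gap: 0.0597
gripper_force: 2.0
```

Call:
step_arm(
  steps=[
    [[0.0005,0,0,0,70],[0.001,0,0,0,70],[0.001,0,0,0,70],[0.0015,0,0,0,70],[0.0015,0,0,0,70],[0.0015,0,0,0,70],[0.0015,0,0,0,70],[0.0015,0,0,0,70]],
  ],
)

```text
clock: 14.1
eef_pos: [0.6417, 0.0244, 0.0732]
eef_rot: [3.137, -0.172, -0.004]
wrist_force: [-8.9, 2.0, 7.1]
finger_gap: 0.06
gripper_force: 4.4
```

```bash
python3 - <<'E'
from h import *
palette((57,0,.0))
go(b2w((.03,-.02)),.075,BA+np.pi/2)
c=cam("scene"); cv2.imwrite("pics/s3.png",cv2.resize(c["frame"][180:280,250:380,::-1],None,fx=6,fy=6,interpolation=cv2.INTER_CUBIC))
E
```

```text
centre [64.   2.3] theta deg -0.5 a [ 63.1 102.3] b [ 64.9 -97.7] in [0.61 0.98] out [0.37 0.07]
shift [ 0.0015 -0.0001 -0.0018] spin -0.002 j6 1.18 tcp bay [ 28.5 -20.1] z 0.0732 F [-8.6  1.4  7.6] t 14.2
```

View pics/s3.png

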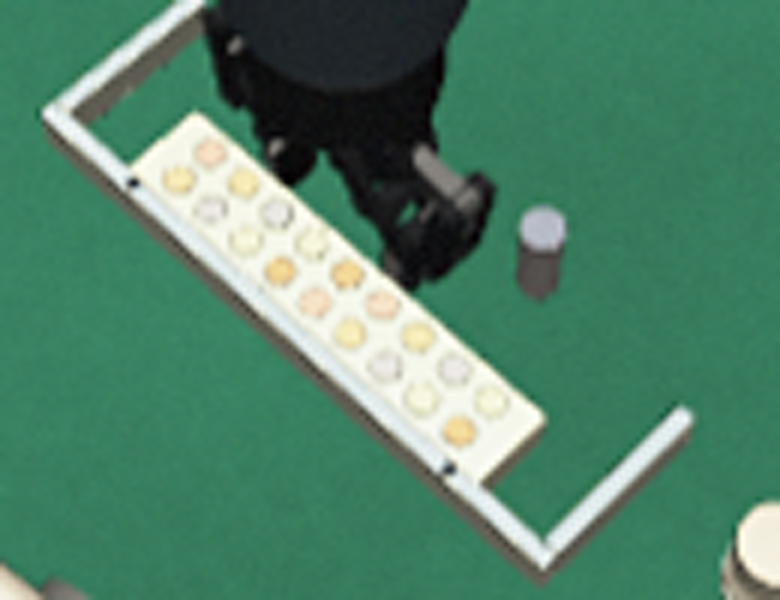

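The palette's back edge, from crop pixels (130,170) to (480,485), is flush with the back wall along its whole length. The post is clear at (542,250). I'll back off and lift.

Call:
step_arm(
  steps=[
    [[-0.002,0,0,0,70],[-0.008,0,0,0,70],[-0.015,0,0,0,70],[-0.015,0,-0.02,0,70],[-0.015,0,-0.05,0,70],[-0.03,0,-0.09,0,70],[-0.06,0,-0.12,0,70],[-0.1,0,-0.13,0,70]],
  ],
)

```text
clock: 15.05
eef_pos: [0.5449, 0.0356, 0.2066]
eef_rot: [-3.135, 0.173, -0.012]
wrist_force: [-0.6, 0.8, -0.0]
finger_gap: 0.0597
gripper_force: 0.0
```

Call:
step_arm(
  steps=[
    [[-0.04,0,0,0,70],[-0.08,0,0,0,70],[-0.11,0,0,0,70],[-0.11,0,0,0,70],[-0.11,0,0,0,70],[-0.11,0,0,0,70],[-0.11,0,0,0,70],[-0.11,0,0,0,70]],
  ],
)

```text
clock: 15.85
eef_pos: [0.4347, 0.0474, 0.203]
eef_rot: [3.137, -0.173, -0.001]
wrist_force: [0.3, 0.1, -0.1]
finger_gap: 0.0597
gripper_force: 0.0
```

```bash
python3 - <<'E'
from h import *
palette((60,0,.0)); print(ctrl.sense()["wrist_force"])
c=cam("top"); cv2.imwrite("pics/t4.png",cv2.resize(c["frame"][140:280,220:420,::-1],None,fx=4,fy=4,interpolation=cv2.INTER_CUBIC))
E
```

```text
centre [64.2  2. ] theta deg -0.1 a [ 64. 102.] b [ 64.4 -98. ] in [0.99 0.99] out [0.12 0.07]
[-0.8499318  -0.54943043 -0.7997129 ]
```

View pics/t4.png

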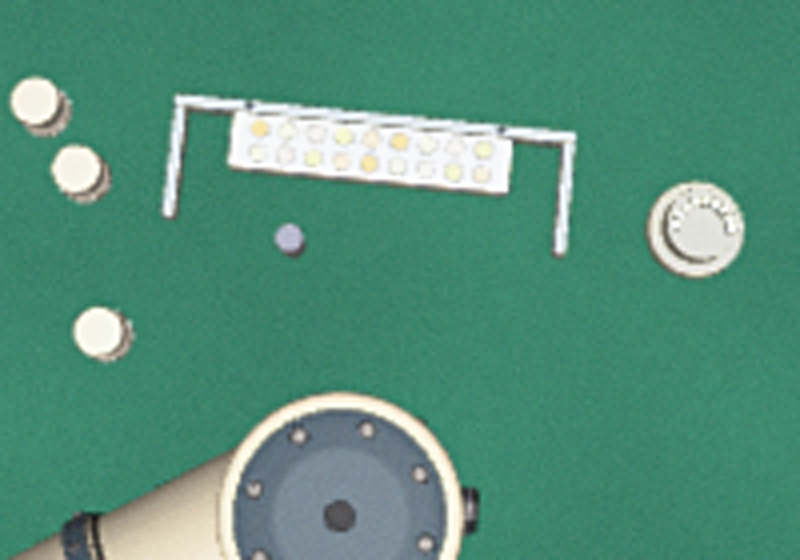

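The top view shows the palette flush along the back wall, from (232,112) to (510,192). The jars and model haven't moved, and the robot is clear. Handing in.

```bash
python3 -c "
from plant import ctrl
print(ctrl.finish_job())"
```

```text
the job is handed in; nothing more can be done
None
```

The palette lies flush along the bay's back wall (about 0° off parallel), taken in end a first behind the post; jars and model stand unmoved, the arm is clear, and the job was handed in at about 16 s, though no verdict came back.

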